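Open the folding tile stand and load a relief tile

ROBOT

A 7-joint arm with a two-finger parallel gripper is mounted at the origin on the work surface. World frame = base frame: x ahead of the robot, y to its left, z up, the work surface at z = 0. Lengths are in m, angles in rad, forces in N, time in s.
With the tool pointing down it reaches from about 0.425 to 0.925 m from the base axis. Payload 6.8 kg.
Tool frame: the origin (TCP) lies at the very end of the fingers, on their centre line; the grasp point (between the pads) lies 19 mm behind it; z points along the fingers, y is the line along which they close (so a half turn about z gives the same grasp; the last joint's range is limited). The gripper opens to 88 mm and grips with 3 to 60 N. Pads are 20 mm wide; open, the fingers measure 115 mm over their backs; the gripper's body (75 mm by 178 mm) begins 61 mm behind the grasp point.
Start: joints at [1.073, 0.477, 0.022, 1.555, -0.011, 1.109, -0.083], TCP at [0.257, -0.624, 0.223] pointing down, gripper open.
Joint ranges: [-2.96, 2.96], [-0.34, 2.1], [-1.41, 1.46], [0.24, 2.44], [-1.37, 4.51], [0.17, 1.92], [-2.96, 2.96]. Speed limits (rad/s): [2.39, 2.39, 3.14, 3.14, 3.14, 3.14, 3.14].

INTERFACE

Orientations are given as a 3x3 rotation matrix whose columns are the frame's x, y, z axes.
In Python, from bench import get_obs, grab_frame, finish_job gives the robot as it stands. The module is installed in compiled form; this text tells all that it offers.
- The arm moves only by the shell command python3 -m handwheel 'ROWS' [FORCE]. ROWS is a JSON list of rows, 1 to 20 of them, each an object with the fields rot (a list: a rotation vector rx, ry, rz in fractions of the full range, 1 being pi/2 rad), xyz (a list: dx, dy, dz in parts of the range, where 1.0 means 1 m), jaw (the finger opening in m); a field left out counts as zero (the opening has to be given); each row is the pose to reach, as a shift and turn from the pose commanded when the command began, along the tool's axes at that moment; what a row does not reach only later rows make up. A row lasts 1/10 s, in which the tool goes at most 0.05 m and 0.15 rad, less where a joint would pass 70% of its speed; a pose out of reach is approached as far as the arm can. The fingers move at their own pace and stop on an object; FORCE is the grip in N (left out, the last holds). Time passes only in rows, so rows that do not move let the fingers close. It prints the time, the measured TCP pose, the force, the opening and the grip force at its end. No shift or turn number may pass 1 either way. Input that does not fit is refused with a message, and nothing moves.
- get_obs(): the state, without advancing time (a new reading comes with each control period).
- grab_frame(name): name is "scene" or "top"; returns a dict with "image" (384x512x3 uint8, blue, green, red), "mtx" (3x3 intrinsics, pixels), "distortion" ([k1, k2, p1, p2, k3] as OpenCV has them; the pictures are not rectified), "pose" (4x4, takes a point from camera to world coordinates). Camera axes: x right, y down, z forward; pixel columns grow to the right and rows downward; lengths in m; the calibration is good to about 2 mm. A picture is of the moment at which its call begins. There is no depth.
- finish_job(): hands the job in; it is judged then, once.
The state is a dict: "time": time; "q": joint angles; "dq": joint speeds; "joint_torque": joint torques, N m; "ee_pos": TCP position; "tcp_rot": TCP orientation; "ft_force": force on the tool from outside, world axes, zero at the start; "ft_torque": the same for the moment, N m; "finger_gap": finger opening in m; "finger_force": force on a finger pad.
Only numpy, scipy, OpenCV 4.12 (cv2) and the standard library are available. Lean on these libraries where they do the work, as an engineer would, in place of code of your own. Each camera call takes 0.05 s, during which the arm holds its last target. There are 200 camera calls.

TASK

Set up the folding tile stand and load it. With shut fingers push the blue prop leg round, through its tight last few degrees, until it bears against its hard stop, and press it home there firmly (aim for about 16 N; under 12 N does not count and 22 N strains the hinge). Then lay the white relief tile gently on the stand, flat and lengthwise along the leg, centred over the leg's yellow mark, let go, and leave the leg home and the jar, cup and magnifier where they are.

Things in the scene. Friction and masses are not known exactly. Their poses are not given: they have to be found in the camera images.
- stand: Fixed folding tile stand. Origin at table height under the middle of its rail: a wooden bar with black rubber top, 30 mm (x) by 110 mm (y), top 60 mm above the table. A round pivot post stands at local (-0.034, 0), joined by a base plate 8 mm thick. Turned by up to 20 degrees.
- stop: Brass hub plate with stop lug, on the stand's pivot post; fixed in use. Origin on the pivot axis at table height, z up. Its x axis shows where the leg points when home, only to about 1.2 degrees (worn lug: feel for it): the stand's -x, give or take 7 degrees. The lug is 26 to 42 mm out, 10 to 18 mm to +y, up to 55 mm above the table.
- leg: Blue prop leg. Origin on the pivot axis at table height, x outward along it, z up. Bar 18 mm wide, 40 to 60 mm above the table, with a 40 mm wide end pad 125 to 150 mm out, rubber-topped, on a foot 3 mm clear of the table. Starts folded towards the stand's +y; swings counter-clockwise from above (+z) 55 to 90 degrees to its stop, its x axis then nearly along stop's. Stays where left.
- leg_push (a point): Place to push, towards the leg's +y: on the bar's side face at leg (0.100, -0.009, 0.050), axes as the leg's. Feel there: about 2 N while swinging; about 6 N through a tight catch over the last 3 to 7 degrees; then the hard stop, where force climbs by some 8 N or more per mm of robot travel.
- leg_seat (a point): Yellow mark on the leg's top, 50 mm from the pivot, 60 mm above the table: the tile's middle goes over it.
- tile: White ceramic relief tile, 180 mm (x) by 60 mm (y) by 18 mm, with low relief up to 4 mm more on its top; 0.3 to 0.5 kg. Origin at the middle of its underside, z up. It lies face up on the table. Grip it across the 60 mm.
- jar: Bystander: glaze jar with a red cap, 52 mm across, 70 mm tall. Origin at the middle of its underside.
- cup: Bystander: black plastic cup, 72 mm across, 80 mm tall. Origin at the middle of its underside.
- magnifier: Bystander: black hand magnifier lying flat, lens ring 106 mm across, handle to 150 mm along its -x, 16 mm thick. Origin under the lens centre.
Things that resemble listed ones, but are neither listed nor needed, are in the scene too. Leave any purple or red look-alike of the stand alone. What is shaped like the tile but brown is not meant.

How it is judged:
By the outcome, as a careful person would: the job done as asked, in the order asked, and still so for the second after the job is handed in, with the robot touching nothing.
It also fails if it takes over 72 s, if anything falls off the work surface, if the arm or the gripper's body presses on something with over 40 N, if the wrist force passes 120 N, or if a joint passes its speed limit or range.

## Working session

There is one attempt and no reset: what is moved stays moved. The work goes in short steps, Python scripts to look and compute and a shell command to move; the robot and the scene stay as the last step left them, time stands still between calls to the robot, and variables do not carry over. Pictures are saved under pics/ and viewed, at most 10 in all, crops included, and the job is handed in when it is done.

```bash
mkdir -p pics
python3 - <<'E'
from bench import *
import cv2,numpy as np,pickle
for n in("scene","top"):
    f=grab_frame(n); cv2.imwrite(f"pics/{n}0.png",f["image"]); pickle.dump(f,open(f"{n}0.pkl","wb"))
    print(n,f["mtx"].round(1).tolist() if hasattr(f["mtx"],'round') else f["mtx"],f["distortion"],np.array(f["pose"]).round(3).tolist())
o=get_obs();print(o["time"],o["ee_pos"],np.round(o["tcp_rot"],3),o["ft_force"],o["finger_gap"])
E
```

```text
scene [[388.1, 0.0, 256.8], [0.0, 388.1, 194.8], [0.0, 0.0, 1.0]] [0.01903582 0.         0.         0.         0.        ] [[-0.868, 0.315, -0.383, 1.061], [0.496, 0.584, -0.643, 0.783], [0.021, -0.748, -0.663, 0.863], [0.0, 0.0, 0.0, 1.0]]
top [[415.5, 0.0, 259.7], [0.0, 415.5, 189.3], [0.0, 0.0, 1.0]] [-0.0354398  0.         0.         0.         0.       ] [[0.003, -0.989, 0.15, 0.399], [-1.0, -0.002, 0.009, 0.005], [-0.009, -0.15, -0.989, 1.241], [0.0, 0.0, 0.0, 1.0]]
0.1 [ 0.25629819 -0.62387691  0.22178481] [[ 0.925  0.38  -0.001]
 [ 0.38  -0.925  0.001]
 [-0.    -0.002 -1.   ]] [ 0.10578252  0.00630754 -0.25221752] 0.08776690631673705
```

View pics/top0.png

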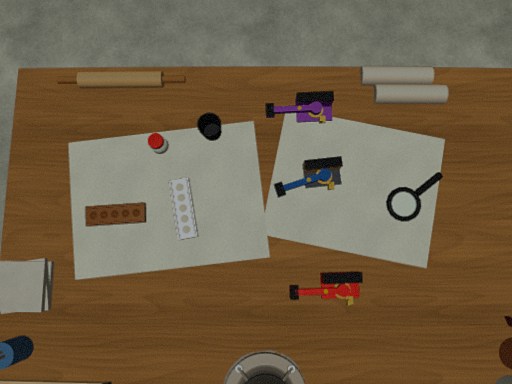

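View pics/scene0.png

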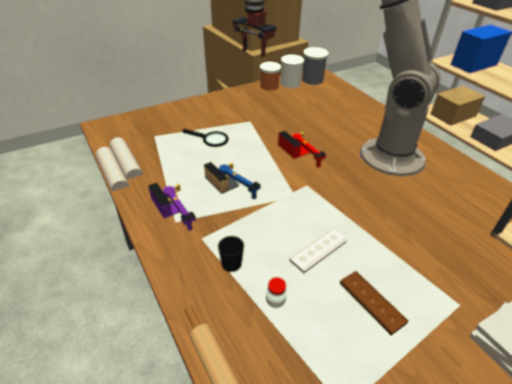

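The top view shows the blue stand near (320,177), the white tile near (183,208), the jar at (157,143), the cup at (209,126) and the magnifier at (404,203). I'll enlarge these areas to read points.

Run:
```python
import cv2,numpy as np,pickle
t=pickle.load(open("top0.pkl","rb"))["image"];s=pickle.load(open("scene0.pkl","rb"))["image"]
def c(im,x,y,w,h,k):
    return cv2.resize(im[y:y+h,x:x+w],None,fx=k,fy=k,interpolation=cv2.INTER_CUBIC)
a=c(t,265,150,80,60,10); 
cv2.imwrite("pics/a.png",a)
b=np.vstack([c(s,195,155,80,50,7)[:, :560]]); d=c(t,163,170,40,75,4.667)
b2=np.zeros((350,800,3),np.uint8); b2[:, :560]=b; b2[:,580:580+d.shape[1]]=d[:350]
cv2.imwrite("pics/b.png",b2)
```

```text
(no output)
```

View pics/a.png

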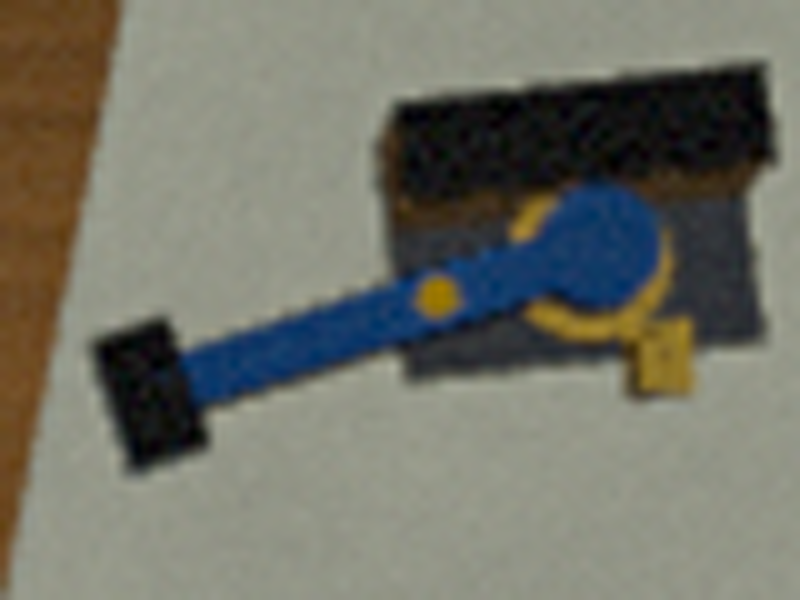

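View pics/b.png

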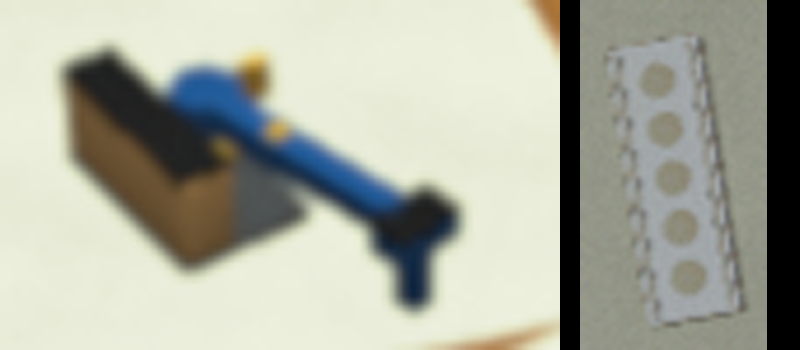

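Enlarged `a.png` shows the hub centre at crop (605,245), the mark at (437,296), the pad corners, the rail top corners and the lug at about (665,340). `b.png` shows the tile corners. Next I'll turn these into positions.

```bash
cat > h.py <<'E'
import cv2,numpy as np,pickle
def ray(f,px,z):
    px=np.array(px,float).reshape(-1,1,2)
    n=cv2.undistortPoints(px,np.array(f["mtx"]),np.array(f["distortion"])).reshape(-1,2)
    P=np.array(f["pose"]);d=np.c_[n,np.ones(len(n))]@P[:3,:3].T
    return (P[:3,3]+d*((z-P[2,3])/d[:,2])[:,None])[:,:2]
E
cat > m.py <<'E'
from h import *
f=pickle.load(open("top0.pkl","rb"))
A=lambda p:np.array(p)/10.+[264.55,149.55]
B=lambda p:(np.array(p,float)-[580,0])/4.667+[162.6,169.6]
ang=lambda v:np.degrees(np.arctan2(v[1],v[0]))
r=ray(f,A([(395,105),(765,65),(775,160),(400,200)]),.06); print("rail",r.round(4).tolist(),r.mean(0),"yaw",ang(r[0]-r[1])-90,ang(r[3]-r[2])-90)
h,m=ray(f,A([(605,245),(437,296)]),.06); p=ray(f,A([(95,345),(170,318),(208,440),(133,470)]),.06)
print("hub",h,"mark",m,np.linalg.norm(m-h),ang(m-h),"pad",p.mean(0),np.linalg.norm(p.mean(0)-h),ang(p.mean(0)-h))
l=ray(f,A([(666,341)]),.055)[0]; print("lug",l,np.linalg.norm(l-h),"home",ang(l-h)-ang(np.array([34,14])))
t=ray(f,B([(612,50),(700,38),(742,308),(655,325)]),.018); print("tile",t.round(4).tolist(),t.mean(0),ang(t[0]-t[3]),ang(t[1]-t[2]),np.linalg.norm(t[0]-t[3]),np.linalg.norm(t[0]-t[1]))
print(ray(f,[(157,143),(209,126),(404,203)],.05))
E
python3 m.py
```

```text
rail [[0.6645, -0.1125], [0.6766, -0.2203], [0.6484, -0.2225], [0.6363, -0.1135]] [ 0.65645147 -0.16720568] yaw 6.41725452429003 6.309188153072569
hub [ 0.62320416 -0.17262778] mark [ 0.60813917 -0.12383818] 0.05106250096509294 107.15935876203174 pad [ 0.57963546 -0.04135256] 0.1383163632258034 108.36039751221946
lug [ 0.59593914 -0.19045594] 0.03257644052082643 home -169.20010558279816
tile [[0.6113, 0.2873], [0.6192, 0.2308], [0.4468, 0.1993], [0.4359, 0.2539]] [0.52830022 0.24282306] 10.766656352241656 10.334783445882977 0.1786108853508911 0.057097106968623315
[[ 0.71800298  0.32121227]
 [ 0.77002624  0.16779089]
 [ 0.5405373  -0.4008915 ]]
```

```bash
cat > g.py <<'E'
import sys,numpy as np
from scipy.spatial.transform import Rotation as R
from bench import get_obs
def go(x,y,z,yaw):
    o=get_obs();T=np.array(o["tcp_rot"]);c,s=np.cos(np.radians(yaw)),np.sin(np.radians(yaw))
    G=np.array([[c,s,0],[s,-c,0],[0,0,-1.]])
    print("d",(T.T@(np.array([x,y,z])-o["ee_pos"])).round(4),"rot",R.from_matrix(T.T@G).as_rotvec().round(4),
     "yaw",np.degrees(np.arctan2(T[1,0],T[0,0])).round(2),"p",np.round(o["ee_pos"],4),"F",np.round(o["ft_force"],2),"q",np.round(o["q"],2),"t",o["time"])
if __name__=="__main__": go(*map(float,sys.argv[1:]))
E
python3 g.py .6346 -.063 .22 18.2; python3 g.py .6346 -.063 .035 18.2
```

```text
d [ 0.5631 -0.375   0.0023] rot [-0.0016  0.0002  0.0722] yaw 22.34 p [ 0.2563 -0.6239  0.2218] F [ 0.11  0.01 -0.25] q [ 1.07  0.48  0.02  1.56 -0.01  1.11 -0.08] t 0.1
d [ 0.5631 -0.3747  0.1873] rot [-0.0016  0.0002  0.0722] yaw 22.34 p [ 0.2563 -0.6239  0.2218] F [ 0.11  0.01 -0.25] q [ 1.07  0.48  0.02  1.56 -0.01  1.11 -0.08] t 0.1
```

The rows are not in the units I measure in: turns go in shares of pi/2 rad. I convert before sending: 0.072 rad / 1.5708 = 0.0458.

```bash
python3 -m handwheel '[{"rot":[-0.001, 0, 0.0458], "xyz":[0.563, -0.375, 0], "jaw":0}, {"rot":[-0.001, 0, 0.0458], "xyz":[0.563, -0.375, 0], "jaw":0}, {"rot":[-0.001, 0, 0.0458], "xyz":[0.563, -0.375, 0], "jaw":0}, {"rot":[-0.001, 0, 0.0458], "xyz":[0.563, -0.375, 0], "jaw":0}, {"rot":[-0.001, 0, 0.0458], "xyz":[0.563, -0.375, 0], "jaw":0}, {"rot":[-0.001, 0, 0.0458], "xyz":[0.563, -0.375, 0], "jaw":0}, {"rot":[-0.001, 0, 0.0458], "xyz":[0.563, -0.375, 0], "jaw":0}, {"rot":[-0.001, 0, 0.0458], "xyz":[0.563, -0.375, 0], "jaw":0}, {"rot":[-0.001, 0, 0.0458], "xyz":[0.563, -0.375, 0], "jaw":0}, {"rot":[-0.001, 0, 0.0458], "xyz":[0.563, -0.375, 0], "jaw":0}, {"rot":[-0.001, 0, 0.0458], "xyz":[0.563, -0.375, 0], "jaw":0}, {"rot":[-0.001, 0, 0.0458], "xyz":[0.563, -0.375, 0], "jaw":0}, {"rot":[-0.001, 0, 0.0458], "xyz":[0.563, -0.375, 0], "jaw":0}, {"rot":[-0.001, 0, 0.0458], "xyz":[0.563, -0.375, 0], "jaw":0}, {"rot":[-0.001, 0, 0.0458], "xyz":[0.563, -0.375, 0], "jaw":0}, {"rot":[-0.001, 0, 0.0458], "xyz":[0.563, -0.375, 0], "jaw":0}, {"rot":[-0.001, 0, 0.0458], "xyz":[0.563, -0.375, 0], "jaw":0}, {"rot":[-0.001, 0, 0.0458], "xyz":[0.563, -0.375, 0], "jaw":0}]' 30; python3 g.py .6346 -.063 .035 18.2
```

```text
time: 1.9
ee_pos: [0.6341, -0.0657, 0.2227]
tcp_rot: [[0.951, 0.31, 0.0], [0.31, -0.951, -0.002], [-0.001, 0.002, -1.0]]
ft_force: [-0.0, 1.1, 0.2]
finger_gap: 0.0004
finger_force: 0.0
d [ 0.0014 -0.0028  0.1877] rot [ 0.0023  0.0006 -0.0027] yaw 18.05 p [ 0.6341 -0.0657  0.2227] F [-0.04  1.09  0.2 ] q [ 0.16  0.43 -0.21  1.64  0.1   1.09 -1.33] t 1.9
```

Scaled: 0.002 rad / 1.5708 = 0.0013.

```bash
python3 -m handwheel '[{"rot":[0.0013, 0, 0], "xyz":[0.001, -0.003, 0.05], "jaw":0}, {"rot":[0.0013, 0, 0], "xyz":[0.001, -0.003, 0.1], "jaw":0}, {"rot":[0.0013, 0, 0], "xyz":[0.001, -0.003, 0.14], "jaw":0}, {"rot":[0.0013, 0, 0], "xyz":[0.001, -0.003, 0.17], "jaw":0}, {"rot":[0.0013, 0, 0], "xyz":[0.001, -0.003, 0.187], "jaw":0}, {"rot":[0.0013, 0, 0], "xyz":[0.001, -0.003, 0.187], "jaw":0}, {"rot":[0.0013, 0, 0], "xyz":[0.001, -0.003, 0.187], "jaw":0}]'
cat > arc.py <<'E'
import sys,numpy as np
from scipy.spatial.transform import Rotation as R
from bench import get_obs
H=np.array([.623,-.172]); o=get_obs();T=np.array(o["tcp_rot"]);p=np.array(o["ee_pos"])
off=float(sys.argv[1])  # distance of TCP behind bar axis
u0=p[:2]-H; print("p",p.round(4),"F",np.round(o["ft_force"],2),"t",o["time"],"leg frame est:",)
for a in map(float,sys.argv[2:]):
    t=np.radians(a);u=np.array([np.cos(t),np.sin(t)]);v=np.array([-u[1],u[0]])
    g=np.r_[H+.1*u-off*v,.035];y=t-np.pi/2;c,s=np.cos(y),np.sin(y)
    G=np.array([[c,s,0],[s,-c,0],[0,0,-1.]])
    print(a,"rot",R.from_matrix(T.T@G).as_rotvec().round(3),"d",(T.T@(g-p)).round(4))
E
python3 arc.py .020 108 112 116 120 125 130 135 140 145 150 155 160 165 170 173 175
```

```text
time: 2.6
ee_pos: [0.6357, -0.0612, 0.0368]
tcp_rot: [[0.95, 0.312, 0.001], [0.312, -0.95, 0.0], [0.001, 0.0, -1.0]]
ft_force: [0.3, -0.6, -0.4]
finger_gap: 0.0006
finger_force: 0.0
p [ 0.6357 -0.0612  0.0368] F [ 0.26 -0.55 -0.36] t 2.6 leg frame est:
108.0 rot [ 0.    -0.001  0.003] d [-0.0263  0.0014  0.0018]
112.0 rot [ 0.    -0.001 -0.067] d [-0.0334  0.0002  0.0018]
116.0 rot [ 0.    -0.001 -0.137] d [-0.0405 -0.0005  0.0018]
120.0 rot [ 0.    -0.001 -0.207] d [-0.0476 -0.0007  0.0018]
125.0 rot [ 0.    -0.001 -0.294] d [-0.0565 -0.0002  0.0017]
130.0 rot [ 0.001 -0.001 -0.381] d [-0.0653  0.001   0.0017]
135.0 rot [ 0.001 -0.001 -0.468] d [-0.0739  0.003   0.0017]
140.0 rot [ 0.001 -0.001 -0.556] d [-0.0824  0.0058  0.0017]
145.0 rot [ 0.001 -0.001 -0.643] d [-0.0906  0.0093  0.0017]
150.0 rot [ 0.001 -0.001 -0.73 ] d [-0.0984  0.0135  0.0017]
155.0 rot [ 0.001 -0.001 -0.817] d [-0.1059  0.0183  0.0017]
160.0 rot [ 0.001 -0.001 -0.905] d [-0.1129  0.0238  0.0017]
165.0 rot [ 0.001 -0.001 -0.992] d [-0.1194  0.0299  0.0017]
170.0 rot [ 1.000e-03 -1.000e-03 -1.079e+00] d [-0.1254  0.0365  0.0017]
173.0 rot [ 1.000e-03 -1.000e-03 -1.132e+00] d [-0.1286  0.0407  0.0017]
175.0 rot [ 1.000e-03 -1.000e-03 -1.167e+00] d [-0.1307  0.0436  0.0016]
```

Scaled: -1.079 rad / 1.5708 = -0.6869.

```bash
python3 -m handwheel '[{"xyz":[-0.013, 0, 0.001], "jaw":0}, {"xyz":[-0.026, 0.001, 0.001], "jaw":0}, {"rot":[0, 0, -0.0427], "xyz":[-0.033, 0, 0.001], "jaw":0}, {"rot":[0, 0, -0.0872], "xyz":[-0.0405, 0, 0.001], "jaw":0}, {"rot":[0, 0, -0.1318], "xyz":[-0.0476, -0.001, 0.001], "jaw":0}, {"rot":[0, 0, -0.1872], "xyz":[-0.0565, 0, 0.001], "jaw":0}, {"rot":[0, 0, -0.2426], "xyz":[-0.0653, 0.001, 0.001], "jaw":0}, {"rot":[0, 0, -0.2979], "xyz":[-0.0739, 0.003, 0.001], "jaw":0}, {"rot":[0, 0, -0.354], "xyz":[-0.0824, 0.006, 0.001], "jaw":0}, {"rot":[0, 0, -0.4093], "xyz":[-0.0906, 0.009, 0.001], "jaw":0}, {"rot":[0, 0, -0.4647], "xyz":[-0.0984, 0.0135, 0.001], "jaw":0}, {"rot":[0, 0, -0.5201], "xyz":[-0.1059, 0.018, 0.001], "jaw":0}, {"rot":[0, 0, -0.5761], "xyz":[-0.1129, 0.024, 0.001], "jaw":0}, {"rot":[0, 0, -0.6315], "xyz":[-0.1194, 0.03, 0.001], "jaw":0}, {"rot":[0, 0, -0.6869], "xyz":[-0.1254, 0.0365, 0.001], "jaw":0}]'; python3 arc.py .020 170 172 174 176 178 180 182
python3 - <<'E'
from bench import *
import cv2,pickle
f=grab_frame("top");pickle.dump(f,open("top1.pkl","wb"));cv2.imwrite("pics/c.png",cv2.resize(f["image"][145:225,265:365],None,fx=7,fy=7,interpolation=2))
E
```

```text
time: 4.1
ee_pos: [0.5281, -0.1348, 0.0365]
tcp_rot: [[0.17, 0.986, 0.003], [0.986, -0.17, -0.0], [0.0, 0.003, -1.0]]
ft_force: [1.0, 0.9, -0.3]
finger_gap: 0.0002
finger_force: 1.0
p [ 0.5281 -0.1348  0.0365] F [ 1.    0.88 -0.3 ] t 4.1 leg frame est:
170.0 rot [ 0.003 -0.     0.004] d [-0.0001 -0.0001  0.0015]
172.0 rot [ 0.003 -0.    -0.031] d [-0.0036 -0.0007  0.0015]
174.0 rot [ 0.003 -0.    -0.066] d [-0.0071 -0.0012  0.0015]
176.0 rot [ 0.003 -0.    -0.101] d [-0.0107 -0.0016  0.0015]
178.0 rot [ 0.003  0.    -0.135] d [-0.0142 -0.0019  0.0015]
180.0 rot [ 0.003  0.    -0.17 ] d [-0.0178 -0.0021  0.0015]
182.0 rot [ 0.003  0.    -0.205] d [-0.0213 -0.0021  0.0015]
```

View pics/c.png

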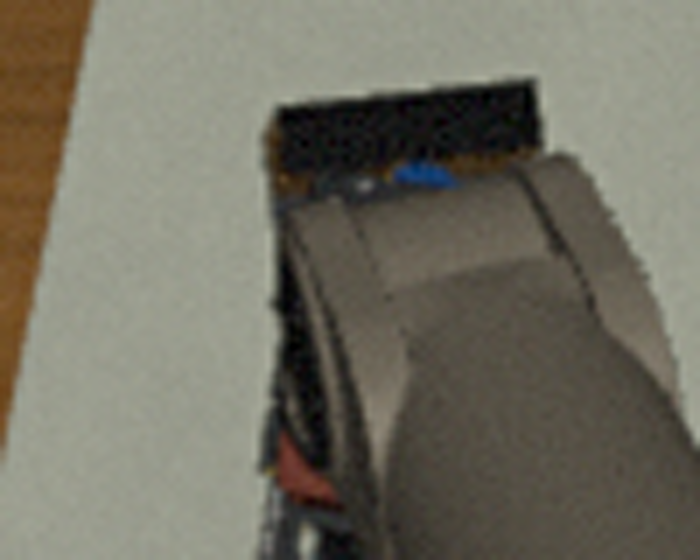

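The gripper body hides the leg in the crop; only the rail and the hub edge near (425,175) show. I'll go on by feel.

Scaled: -0.101 rad / 1.5708 = -0.0643.

```bash
for i in 1; do python3 -m handwheel '[{"rot":[0.0019, 0, -0.0108], "xyz":[-0.0018, -0.0004, 0.001], "jaw":0}, {"rot":[0.0019, 0, -0.0197], "xyz":[-0.0036, -0.0007, 0.001], "jaw":0}, {"rot":[0.0019, 0, -0.0318], "xyz":[-0.0054, -0.001, 0.001], "jaw":0}, {"rot":[0.0019, 0, -0.042], "xyz":[-0.0071, -0.0012, 0.001], "jaw":0}, {"rot":[0.0019, 0, -0.0535], "xyz":[-0.0089, -0.0014, 0.001], "jaw":0}, {"rot":[0.0019, 0, -0.0643], "xyz":[-0.0107, -0.0016, 0.001], "jaw":0}]';done; python3 arc.py .020 176 177 178 179 180 181 182 183 184
```

```text
time: 4.75
ee_pos: [0.5239, -0.1447, 0.0337]
tcp_rot: [[0.071, 0.997, -0.003], [0.997, -0.071, 0.001], [0.001, -0.003, -1.0]]
ft_force: [0.7, 1.1, 0.8]
finger_gap: 0.0001
finger_force: 0.9
p [ 0.5239 -0.1447  0.0337] F [0.71 1.12 0.76] t 4.75 leg frame est:
176.0 rot [-0.003 -0.001 -0.002] d [-0.0003  0.0007 -0.0013]
177.0 rot [-0.003 -0.001 -0.019] d [-0.002   0.0004 -0.0013]
178.0 rot [-0.003 -0.001 -0.037] d [-0.0038  0.0001 -0.0013]
179.0 rot [-0.003 -0.001 -0.054] d [-0.0055 -0.0002 -0.0014]
180.0 rot [-0.003 -0.001 -0.072] d [-0.0073 -0.0004 -0.0014]
181.0 rot [-0.003 -0.001 -0.089] d [-0.0091 -0.0006 -0.0014]
182.0 rot [-0.003 -0.001 -0.106] d [-0.0108 -0.0008 -0.0014]
183.0 rot [-0.003 -0.001 -0.124] d [-0.0126 -0.0009 -0.0014]
184.0 rot [-0.003 -0.001 -0.141] d [-0.0144 -0.0011 -0.0014]
```

Scaled: -0.037 rad / 1.5708 = -0.0236.

```bash
h(){ grep -E "ft_force|ee_pos"; }
python3 -m handwheel '[{"rot":[0, 0, -0.0121], "xyz":[-0.0018, 0, 0], "jaw":0}, {"rot":[0, 0, -0.0236], "xyz":[-0.0036, 0, 0], "jaw":0}]' | h
python3 -m handwheel '[{"rot":[0, 0, -0.0108], "xyz":[-0.0018, 0, 0], "jaw":0}]' | h
python3 arc.py .020 179 180 181 182 183 184
```

```text
ee_pos: [0.5231, -0.1473, 0.0335]
ft_force: [-0.4, 6.1, 3.0]
ee_pos: [0.5227, -0.1488, 0.0335]
ft_force: [-1.1, 6.0, 4.1]
p [ 0.5227 -0.1488  0.0335] F [-1.12  6.04  4.14] t 5.05 leg frame est:
179.0 rot [-0.005 -0.002  0.001] d [-0.0014  0.0007 -0.0016]
180.0 rot [-0.005 -0.002 -0.017] d [-0.0032  0.0003 -0.0016]
181.0 rot [-0.005 -0.002 -0.034] d [-0.0049  0.     -0.0016]
182.0 rot [-0.005 -0.002 -0.052] d [-0.0067 -0.0002 -0.0016]
183.0 rot [-0.005 -0.002 -0.069] d [-0.0085 -0.0005 -0.0016]
184.0 rot [-0.005 -0.002 -0.087] d [-0.0102 -0.0007 -0.0016]
```

Scaled: -0.01 rad / 1.5708 = -0.0064.

```bash
h(){ grep -E "ft_force|ee_pos"; }
for i in 1; do
python3 -m handwheel '[{"rot":[0, 0, -0.0064], "xyz":[-0.001, 0, -0.0005], "jaw":0}]' | h
python3 -m handwheel '[{"rot":[0, 0, -0.0064], "xyz":[-0.001, 0, -0.0005], "jaw":0}]' | h; done
python3 -m handwheel '[{"rot":[0, 0, -0.0064], "xyz":[-0.001, 0, 0], "jaw":0}]' | h
python3 -m handwheel '[{"jaw":0}]' | h
```

```text
ee_pos: [0.5226, -0.1499, 0.0338]
ft_force: [-0.9, 5.4, 0.6]
ee_pos: [0.5224, -0.1508, 0.034]
ft_force: [-0.6, 5.7, -3.0]
ee_pos: [0.5222, -0.1518, 0.0339]
ft_force: [-0.6, 5.4, -1.5]
ee_pos: [0.5222, -0.1519, 0.0339]
ft_force: [-1.3, 5.6, -0.4]
```

Still in the catch at about 5.5 N and moving with the arm, so I'll continue in millimetre steps.

Scaled: -0.01 rad / 1.5708 = -0.0064.

```bash
h(){ grep -E "ft_force|ee_pos"; }
python3 -m handwheel '[{"rot":[0, 0, -0.0064], "xyz":[-0.001, 0, 0], "jaw":0}]' | h
python3 -m handwheel '[{"rot":[0, 0, -0.0064], "xyz":[-0.001, 0, 0], "jaw":0}]' | h
python3 -m handwheel '[{"rot":[0, 0, -0.0064], "xyz":[-0.001, 0, 0], "jaw":0}]' | h
```

```text
ee_pos: [0.522, -0.1527, 0.0338]
ft_force: [-1.8, 5.3, -0.4]
ee_pos: [0.5218, -0.1537, 0.0338]
ft_force: [-1.8, 5.7, -0.1]
ee_pos: [0.5216, -0.1547, 0.0338]
ft_force: [-2.3, 5.0, 0.9]
```

Scaled: -0.01 rad / 1.5708 = -0.0064.

```bash
h(){ grep -E "ft_force|ee_pos"; }
python3 -m handwheel '[{"rot":[0, 0, -0.0064], "xyz":[-0.001, 0, 0], "jaw":0}]' | h
python3 -m handwheel '[{"rot":[0, 0, -0.0064], "xyz":[-0.0008, 0, 0], "jaw":0}]' | h
python3 -m handwheel '[{"rot":[0, 0, -0.0064], "xyz":[-0.0008, 0, 0], "jaw":0}]' | h
```

```text
ee_pos: [0.5215, -0.1554, 0.0337]
ft_force: [-3.2, 8.4, 1.1]
ee_pos: [0.5213, -0.1555, 0.0337]
ft_force: [-3.6, 9.6, 2.3]
ee_pos: [0.5212, -0.1556, 0.0337]
ft_force: [-3.8, 11.2, 2.9]
```

```bash
h(){ grep -E "ft_force|ee_pos"; }
python3 -m handwheel '[{"jaw":0}]' | h
python3 -m handwheel '[{"xyz":[-0.0003, 0, 0], "jaw":0}]' | h
python3 -m handwheel '[{"jaw":0}]' | h; python3 g.py .52 -.15 .035 90
```

```text
ee_pos: [0.5212, -0.1555, 0.0337]
ft_force: [-4.8, 9.6, 2.6]
ee_pos: [0.5212, -0.1555, 0.0337]
ft_force: [-3.8, 11.1, 2.3]
ee_pos: [0.5212, -0.1555, 0.0337]
ft_force: [-4.8, 10.7, 3.4]
d [ 0.0056 -0.0008 -0.0013] rot [-0.0078 -0.005   0.0737] yaw 94.22 p [ 0.5212 -0.1555  0.0337] F [-4.76 10.72  3.37] q [ 0.59  0.58 -0.52  1.98  0.43  0.71 -0.13] t 6.35
```

```bash
h(){ grep -E "ft_force|ee_pos"; }
python3 -m handwheel '[{"xyz":[-0.0004, -0.001, 0], "jaw":0}, {"xyz":[-0.0004, -0.001, 0], "jaw":0}]' | h
python3 -m handwheel '[{"xyz":[-0.0004, 0, 0], "jaw":0}, {"xyz":[-0.0004, 0, 0], "jaw":0}]' | h
```

```text
ee_pos: [0.5212, -0.1556, 0.0338]
ft_force: [-1.9, 10.4, 1.2]
ee_pos: [0.5212, -0.1556, 0.0338]
ft_force: [-1.5, 11.7, 0.2]
```

```bash
h(){ grep -E "ft_force|ee_pos"; }
python3 -m handwheel '[{"xyz":[-0.0006, 0, 0], "jaw":0}, {"xyz":[-0.0006, 0, 0], "jaw":0}]' | h
python3 -m handwheel '[{"xyz":[-0.0006, 0, 0], "jaw":0}, {"xyz":[-0.0006, 0, 0], "jaw":0}]' | h
```

```text
ee_pos: [0.5211, -0.1558, 0.0338]
ft_force: [-2.3, 13.1, 1.1]
ee_pos: [0.5211, -0.1558, 0.0338]
ft_force: [-2.6, 14.2, 1.4]
```

```bash
h(){ grep -E "ft_force|ee_pos"; }
python3 -m handwheel '[{"xyz":[-0.0006, 0, 0], "jaw":0}, {"xyz":[-0.0006, 0, 0], "jaw":0}, {"xyz":[-0.0006, 0, 0], "jaw":0}]' | h
python3 -m handwheel '[{"jaw":0}]' | h;python3 -m handwheel '[{"jaw":0}]' | h
```

```text
ee_pos: [0.5211, -0.1559, 0.0338]
ft_force: [-2.8, 14.6, 1.2]
ee_pos: [0.5211, -0.156, 0.0338]
ft_force: [-3.1, 15.5, 0.8]
ee_pos: [0.5211, -0.156, 0.0338]
ft_force: [-2.9, 15.8, 1.6]
```

Pressed home at about 16 N. I'll back off, rise and check.

```bash
python3 -m handwheel '[{"xyz":[0.005, 0, 0], "jaw":0}, {"xyz":[0.02, 0, 0], "jaw":0}, {"xyz":[0.04, 0, 0], "jaw":0}, {"xyz":[0.05, 0, -0.05], "jaw":0.088}, {"xyz":[0.09, 0, -0.1], "jaw":0.088}, {"xyz":[0.13, 0, -0.15], "jaw":0.088}, {"xyz":[0.18, 0, -0.15], "jaw":0.088}, {"xyz":[0.23, 0, -0.15], "jaw":0.088}, {"xyz":[0.28, 0, -0.15], "jaw":0.088}, {"xyz":[0.33, 0, -0.15], "jaw":0.088}, {"xyz":[0.38, 0, -0.15], "jaw":0.088}, {"xyz":[0.38, 0, -0.15], "jaw":0.088}]'
python3 - <<'E'
from bench import *
import cv2,pickle
f=grab_frame("top");pickle.dump(f,open("top2.pkl","wb"));cv2.imwrite("pics/d.png",cv2.resize(f["image"][150:210,285:365],None,fx=10,fy=10,interpolation=2))
E
python3 g.py .5283 .2428 .2 10.5;python3 g.py .5283 .2428 .2 190.5
```

```text
time: 8.85
ee_pos: [0.4949, 0.2224, 0.1856]
tcp_rot: [[-0.077, 0.997, -0.002], [0.997, 0.077, 0.003], [0.003, -0.002, -1.0]]
ft_force: [0.5, -0.3, -0.1]
finger_gap: 0.069
finger_force: 0.0
d [ 0.0158  0.0351 -0.0143] rot [-0.0045 -0.0022  1.4663] yaw 94.51 p [0.4946 0.2244 0.1856] F [0.04 1.93 0.77] q [ 0.06  0.39 -0.74  1.87  0.31  0.99 -0.74] t 8.9
d [ 0.0158  0.0351 -0.0143] rot [ 0.0022 -0.0047 -1.6753] yaw 94.51 p [0.4946 0.2244 0.1856] F [0.04 1.93 0.77] q [ 0.06  0.39 -0.74  1.87  0.31  0.99 -0.74] t 8.9
```

View pics/d.png

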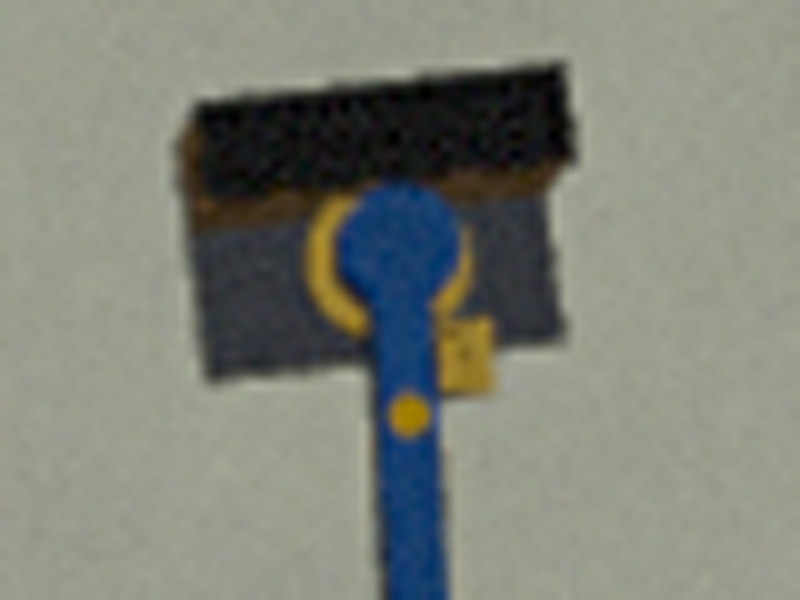

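The leg lies against the lug: hub at crop (401,245), mark at (408,415), bar centre at the bottom edge (417,600).

```bash
python3 - <<'E'
from h import *
f=pickle.load(open("top2.pkl","rb"));A=lambda p:np.array(p)/10.+[284.55,149.55]
h,m,b=ray(f,A([(401,245),(408,415),(417,600)]),.06)
a=lambda v:np.degrees(np.arctan2(v[1],v[0]))%360
print(h,m,b,np.linalg.norm(m-h),a(m-h),a(b-h),a(b-m))
g=pickle.load(open("top0.pkl","rb"))
B=lambda p:(np.array(p,float)-[580,0])/4.667+[162.6,169.6]
d=ray(g,B([(658,80),(674,178),(690,278)]),.021);print(d,a(d[0]-d[2]))
E
python3 -m handwheel '[{"rot":[-0.0025, -0.0013, 0.0955], "xyz":[0.016, 0.018, 0], "jaw":0.088}, {"rot":[-0.0025, -0.0013, 0.191], "xyz":[0.016, 0.018, 0], "jaw":0.088}, {"rot":[-0.0025, -0.0013, 0.2865], "xyz":[0.016, 0.018, 0], "jaw":0.088}, {"rot":[-0.0025, -0.0013, 0.382], "xyz":[0.016, 0.018, 0], "jaw":0.088}, {"rot":[-0.0025, -0.0013, 0.4775], "xyz":[0.016, 0.018, 0], "jaw":0.088}, {"rot":[-0.0025, -0.0013, 0.573], "xyz":[0.016, 0.018, 0], "jaw":0.088}, {"rot":[-0.0025, -0.0013, 0.6685], "xyz":[0.016, 0.018, 0], "jaw":0.088}, {"rot":[-0.0025, -0.0013, 0.7639], "xyz":[0.016, 0.035, 0], "jaw":0.088}, {"rot":[-0.0025, -0.0013, 0.8594], "xyz":[0.016, 0.035, 0], "jaw":0.088}, {"rot":[-0.0025, -0.0013, 0.9333], "xyz":[0.016, 0.035, 0.03], "jaw":0.088}, {"rot":[-0.0025, -0.0013, 0.9333], "xyz":[0.016, 0.035, 0.06], "jaw":0.088}, {"rot":[-0.0025, -0.0013, 0.9333], "xyz":[0.016, 0.035, 0.08], "jaw":0.088}, {"rot":[-0.0025, -0.0013, 0.9333], "xyz":[0.016, 0.035, 0.08], "jaw":0.088}]'; python3 g.py .5283 .2428 .006 10.5
```

```text
[ 0.62320179 -0.17147097] [ 0.57352921 -0.17247591] [ 0.52016558 -0.17397558] 0.04968274133591398 181.15900788959289 181.39247036535593 181.6097433267808
[[0.59140137 0.25635103]
 [0.52850088 0.24413829]
 [0.46528932 0.23211702]] 10.877510028786224
time: 10.2
ee_pos: [0.5279, 0.2336, 0.1021]
tcp_rot: [[0.985, 0.174, -0.006], [0.174, -0.985, -0.006], [-0.007, 0.005, -1.0]]
ft_force: [0.1, -0.1, 0.4]
finger_gap: 0.0878
finger_force: 0.0
d [ 0.0026 -0.0095  0.096 ] rot [ 0.0053  0.0072 -0.0079] yaw 10.04 p [0.5279 0.2336 0.1021] F [ 0.1  -0.1   0.44] q [-0.23  0.49 -0.38  1.87  0.24  0.83 -2.13] t 10.2
```

Scaled: -0.011 rad / 1.5708 = -0.007.

```bash
python3 -m handwheel '[{"rot":[0.0032, 0.0045, -0.007], "xyz":[0.003, -0.0095, 0.02], "jaw":0.088}, {"rot":[0.0032, 0.0045, -0.007], "xyz":[0.003, -0.0095, 0.05], "jaw":0.088}, {"rot":[0.0032, 0.0045, -0.007], "xyz":[0.003, -0.0095, 0.075], "jaw":0.088}, {"rot":[0.0032, 0.0045, -0.007], "xyz":[0.003, -0.0095, 0.09], "jaw":0.088}, {"rot":[0.0032, 0.0045, -0.007], "xyz":[0.003, -0.0095, 0.095], "jaw":0.088}, {"rot":[0.0032, 0.0045, -0.007], "xyz":[0.003, -0.0095, 0.096], "jaw":0.088}, {"rot":[0.0032, 0.0045, -0.007], "xyz":[0.003, -0.0095, 0.096], "jaw":0.088}]'; python3 g.py .5285 .243 .006 10.7
```

```text
time: 10.9
ee_pos: [0.5318, 0.2457, 0.01]
tcp_rot: [[0.983, 0.186, 0.006], [0.186, -0.983, 0.004], [0.007, -0.003, -1.0]]
ft_force: [1.0, -0.3, 0.5]
finger_gap: 0.0878
finger_force: 0.0
d [-0.0038  0.002   0.0039] rot [-0.0028 -0.0069 -0.0001] yaw 10.69 p [0.5318 0.2457 0.01  ] F [ 1.   -0.29  0.48] q [-0.28  0.63 -0.34  1.91  0.33  0.65 -2.2 ] t 10.9
```

Scaled: -0.005 rad / 1.5708 = -0.0032.

```bash
python3 -m handwheel '[{"rot":[-0.0019, -0.0032, 0], "xyz":[-0.0035, 0.002, 0.003], "jaw":0.088}, {"rot":[-0.0019, -0.0032, 0], "xyz":[-0.0035, 0.002, 0.003], "jaw":0.088}, {"rot":[-0.0019, -0.0032, 0], "xyz":[-0.0035, 0.002, 0.003], "jaw":0.088}, {"rot":[-0.0019, -0.0032, 0], "xyz":[-0.0035, 0.002, 0.003], "jaw":0.088}]'; python3 g.py .5285 .243 .006 10.7
```

```text
time: 11.3
ee_pos: [0.5281, 0.2428, 0.0061]
tcp_rot: [[0.983, 0.186, 0.001], [0.186, -0.983, -0.0], [0.001, 0.001, -1.0]]
ft_force: [-0.1, 0.2, 0.3]
finger_gap: 0.0878
finger_force: 0.0
d [ 0.0004 -0.0002  0.0001] rot [ 0.0005 -0.0007  0.    ] yaw 10.7 p [0.5281 0.2428 0.0061] F [-0.1   0.23  0.25] q [-0.28  0.63 -0.33  1.91  0.33  0.65 -2.2 ] t 11.3
```

```bash
python3 -m handwheel '[{"jaw":0.07}, {"jaw":0.066}, {"jaw":0.063}, {"jaw":0.055}, {"jaw":0.05}, {"jaw":0.05}, {"jaw":0.05}, {"jaw":0.05}]' 35; python3 -m handwheel '[{"xyz":[0, 0, -0.01], "jaw":0.05}, {"xyz":[0, 0, -0.03], "jaw":0.05}, {"xyz":[0, 0, -0.07], "jaw":0.05}, {"xyz":[0, 0, -0.11], "jaw":0.05}, {"xyz":[0, 0, -0.14], "jaw":0.05}, {"xyz":[0, 0, -0.15], "jaw":0.05}, {"xyz":[0, 0, -0.15], "jaw":0.05}, {"xyz":[0, 0, -0.15], "jaw":0.05}, {"xyz":[0, 0, -0.15], "jaw":0.05}]'; python3 g.py .5735 -.1725 .16 1.4
```

```text
time: 12.1
ee_pos: [0.5279, 0.2429, 0.0058]
tcp_rot: [[0.983, 0.186, 0.0], [0.186, -0.983, -0.0], [0.0, 0.0, -1.0]]
ft_force: [0.1, 0.5, -0.7]
finger_gap: 0.0601
finger_force: 35.0
time: 13.0
ee_pos: [0.5267, 0.2419, 0.1537]
tcp_rot: [[0.983, 0.186, -0.003], [0.186, -0.983, -0.002], [-0.003, 0.002, -1.0]]
ft_force: [0.0, -0.9, -2.5]
finger_gap: 0.0596
finger_force: 35.0
d [-0.031   0.4159 -0.0054] rot [0.0021 0.0032 0.1624] yaw 10.7 p [0.5267 0.2419 0.1537] F [ 0.04 -0.87 -2.47] q [-0.22  0.43 -0.41  1.83  0.21  0.93 -2.11] t 13.0
```

Scaled: 0.05 rad / 1.5708 = 0.0318.

```bash
python3 -m handwheel '[{"rot":[0.0013, 0.0019, 0.0064], "xyz":[-0.002, 0.02, 0], "jaw":0.05}, {"rot":[0.0013, 0.0019, 0.0191], "xyz":[-0.005, 0.05, 0], "jaw":0.05}, {"rot":[0.0013, 0.0019, 0.0318], "xyz":[-0.008, 0.085, 0], "jaw":0.05}, {"rot":[0.0013, 0.0019, 0.0382], "xyz":[-0.01, 0.12, 0], "jaw":0.05}, {"rot":[0.0013, 0.0019, 0.0509], "xyz":[-0.012, 0.155, 0], "jaw":0.05}, {"rot":[0.0013, 0.0019, 0.0573], "xyz":[-0.015, 0.19, 0], "jaw":0.05}, {"rot":[0.0013, 0.0019, 0.0637], "xyz":[-0.018, 0.225, 0], "jaw":0.05}, {"rot":[0.0013, 0.0019, 0.0764], "xyz":[-0.02, 0.26, 0], "jaw":0.05}, {"rot":[0.0013, 0.0019, 0.0828], "xyz":[-0.023, 0.295, 0], "jaw":0.05}, {"rot":[0.0013, 0.0019, 0.0891], "xyz":[-0.026, 0.33, 0], "jaw":0.05}, {"rot":[0.0013, 0.0019, 0.0955], "xyz":[-0.029, 0.36, 0], "jaw":0.05}, {"rot":[0.0013, 0.0019, 0.1031], "xyz":[-0.031, 0.385, 0], "jaw":0.05}, {"rot":[0.0013, 0.0019, 0.1031], "xyz":[-0.031, 0.405, 0], "jaw":0.05}, {"rot":[0.0013, 0.0019, 0.1031], "xyz":[-0.031, 0.416, 0], "jaw":0.05}, {"rot":[0.0013, 0.0019, 0.1031], "xyz":[-0.031, 0.416, 0], "jaw":0.05}, {"rot":[0.0013, 0.0019, 0.1031], "xyz":[-0.031, 0.416, 0], "jaw":0.05}, {"rot":[0.0013, 0.0019, 0.1031], "xyz":[-0.031, 0.416, 0], "jaw":0.05}, {"rot":[0.0013, 0.0019, 0.1031], "xyz":[-0.031, 0.416, 0], "jaw":0.05}]'; python3 g.py .5735 -.1725 .1 1.4
```

```text
time: 14.8
ee_pos: [0.5748, -0.1703, 0.1561]
tcp_rot: [[1.0, 0.027, 0.003], [0.027, -1.0, 0.002], [0.003, -0.002, -1.0]]
ft_force: [0.3, 0.0, -3.5]
finger_gap: 0.0597
finger_force: 35.0
d [-0.0015  0.0023  0.0561] rot [-0.0021 -0.0031  0.0024] yaw 1.54 p [ 0.5748 -0.1703  0.1561] F [ 0.32  0.01 -3.51] q [ 0.38  0.44 -0.26  1.79  0.13  0.93 -1.47] t 14.8
```

Scaled: -0.003 rad / 1.5708 = -0.0019.

```bash
python3 -m handwheel '[{"rot":[-0.0013, -0.0019, 0.0019], "xyz":[-0.0015, 0.002, 0.02], "jaw":0.05}, {"rot":[-0.0013, -0.0019, 0.0019], "xyz":[-0.0015, 0.002, 0.045], "jaw":0.05}, {"rot":[-0.0013, -0.0019, 0.0019], "xyz":[-0.0015, 0.002, 0.065], "jaw":0.05}, {"rot":[-0.0013, -0.0019, 0.0019], "xyz":[-0.0015, 0.002, 0.074], "jaw":0.05}, {"rot":[-0.0013, -0.0019, 0.0019], "xyz":[-0.0015, 0.002, 0.074], "jaw":0.05}, {"rot":[-0.0013, -0.0019, 0.0019], "xyz":[-0.0015, 0.002, 0.074], "jaw":0.05}, {"rot":[-0.0013, -0.0019, 0.0019], "xyz":[-0.0015, 0.002, 0.074], "jaw":0.05}, {"rot":[-0.0013, -0.0019, 0.0019], "xyz":[-0.0015, 0.002, 0.074], "jaw":0.05}]'; python3 g.py .5735 -.1725 .066 1.4;python3 - <<'E'
from bench import *
import cv2,pickle,numpy as np
f=grab_frame("top");pickle.dump(f,open("top3.pkl","wb"));a=cv2.resize(f["image"][140:240,285:365],None,fx=6,fy=6,interpolation=2)
f=grab_frame("scene");b=cv2.resize(f["image"][150:220,190:280],None,fx=3.5,fy=3.5,interpolation=2)
c=np.zeros((600,800,3),np.uint8);c[:,:480]=a;c[:b.shape[0],482:482+b.shape[1]]=b;cv2.imwrite("pics/e.png",c)
E
```

```text
time: 15.6
ee_pos: [0.5743, -0.1738, 0.0832]
tcp_rot: [[1.0, 0.022, 0.002], [0.022, -1.0, -0.001], [0.002, 0.001, -1.0]]
ft_force: [0.1, 0.2, -3.7]
finger_gap: 0.0598
finger_force: 35.0
d [-0.0008 -0.0013  0.0172] rot [ 0.0009 -0.002  -0.0026] yaw 1.25 p [ 0.5743 -0.1738  0.0832] F [ 0.15  0.25 -3.66] q [ 0.37  0.53 -0.24  1.84  0.17  0.79 -1.5 ] t 15.6
```

View pics/e.png

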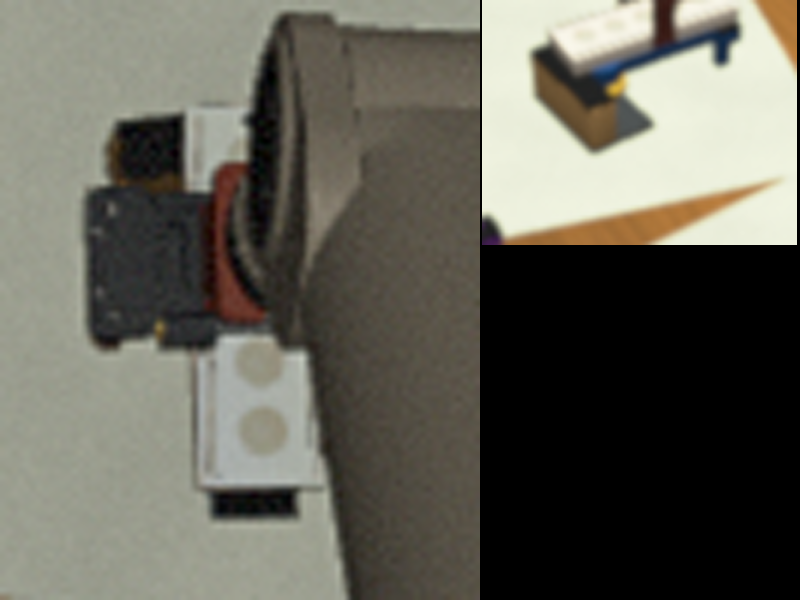

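The tile hovers over rail and leg; its outer discs are at (263,431) and (259,362), with the pad just visible beyond its end. I'll check the offsets.

Run:
```python
from h import *
f=pickle.load(open("top3.pkl","rb"));A=lambda p:np.array(p)/6.+[284.6,139.6]
d=ray(f,A([(263,431),(259,362)]),.098);e=ray(f,A([(200,485),(320,487)]),.095);print(d,e)
u=np.array([np.cos(np.radians(1.4)),np.sin(np.radians(1.4))])
print("centre",d[0]+.0632*u,d[1]+.0316*u,e.mean(0)+.09*u)
```

```text
[[ 0.5110658  -0.17414067]
 [ 0.5430481  -0.1729635 ]] [[ 0.48638719 -0.14511815]
 [ 0.48556418 -0.20030104]]
centre [ 0.57424693 -0.17259656] [ 0.57463867 -0.17219144] [ 0.57594882 -0.1705107 ]
```

Scaled: -0.003 rad / 1.5708 = -0.0019.

```bash
h(){ grep -E "ft_force|ee_pos"; }
python3 -m handwheel '[{"rot":[0.0006, -0.0013, -0.0019], "xyz":[-0.0008, -0.0005, 0.006], "jaw":0.05}, {"rot":[0.0006, -0.0013, -0.0019], "xyz":[-0.0008, -0.0005, 0.011], "jaw":0.05}, {"rot":[0.0006, -0.0013, -0.0019], "xyz":[-0.0008, -0.0005, 0.014], "jaw":0.05}, {"rot":[0.0006, -0.0013, -0.0019], "xyz":[-0.0008, -0.0005, 0.014], "jaw":0.05}, {"rot":[0.0006, -0.0013, -0.0019], "xyz":[-0.0008, -0.0005, 0.014], "jaw":0.05}]' | h
python3 -m handwheel '[{"xyz":[0, 0, 0.0005], "jaw":0.05}, {"xyz":[0, 0, 0.001], "jaw":0.05}, {"xyz":[0, 0, 0.001], "jaw":0.05}]'|h
```

```text
ee_pos: [0.5726, -0.1731, 0.0679]
ft_force: [0.2, -0.6, -3.3]
ee_pos: [0.5727, -0.1732, 0.0672]
ft_force: [-0.4, -0.1, -3.7]
```

```bash
h(){ grep -E "ft_force|ee_pos"; }
python3 -m handwheel '[{"xyz":[0.0006, 0, 0.0004], "jaw":0.05}, {"xyz":[0.0006, 0, 0.0008], "jaw":0.05}, {"xyz":[0.0006, 0, 0.0008], "jaw":0.05}]'|h
python3 -m handwheel '[{"xyz":[0, 0, 0.0004], "jaw":0.05}, {"xyz":[0, 0, 0.0008], "jaw":0.05}, {"xyz":[0, 0, 0.0008], "jaw":0.05}]'|h
```

```text
ee_pos: [0.5733, -0.1732, 0.0663]
ft_force: [0.6, -0.0, -3.4]
ee_pos: [0.5733, -0.1732, 0.0657]
ft_force: [-0.9, 1.6, -1.0]
```

Contact has started: Fz went from -3.5 to -1.0. One more small step, then I'll release slowly.

```bash
h(){ grep -E "ft_force|ee_pos|gap"; }
python3 -m handwheel '[{"xyz":[0, 0, 0.0004], "jaw":0.05}, {"xyz":[0, 0, 0.0004], "jaw":0.05}, {"xyz":[0, 0, 0.0004], "jaw":0.05}]'|h
python3 -m handwheel '[{"xyz":[0, 0, 0.0004], "jaw":0.05}, {"xyz":[0, 0, 0.0004], "jaw":0.05}]'|h
```

```text
ee_pos: [0.5733, -0.1732, 0.0655]
ft_force: [-4.0, 1.6, 5.7]
finger_gap: 0.0599
ee_pos: [0.5733, -0.1732, 0.0655]
ft_force: [-5.2, -0.0, 8.4]
finger_gap: 0.0595
```

```bash
python3 -m handwheel '[{"xyz":[0, 0, -0.0006], "jaw":0.05}, {"xyz":[0, 0, -0.0006], "jaw":0.05}]' 10; python3 -m handwheel '[{"jaw":0.062}, {"jaw":0.066}, {"jaw":0.072}, {"jaw":0.08}, {"jaw":0.08}, {"xyz":[0, 0, -0.01], "jaw":0.08}, {"xyz":[0, 0, -0.03], "jaw":0.08}, {"xyz":[0, 0, -0.06], "jaw":0.08}, {"xyz":[0, 0, -0.1], "jaw":0.08}, {"xyz":[0, 0, -0.14], "jaw":0.08}, {"xyz":[0, -0.05, -0.15], "jaw":0.08}, {"xyz":[0, -0.1, -0.15], "jaw":0.08}, {"xyz":[0, -0.15, -0.15], "jaw":0.08}, {"xyz":[0, -0.2, -0.15], "jaw":0.08}, {"xyz":[0, -0.25, -0.15], "jaw":0.08}, {"xyz":[0, -0.3, -0.15], "jaw":0.08}, {"xyz":[0, -0.3, -0.15], "jaw":0.08}]'
python3 - <<'E'
from bench import *
import cv2,pickle,numpy as np
f=grab_frame("top");pickle.dump(f,open("top4.pkl","wb"));a=cv2.resize(f["image"][150:230,285:365],None,fx=6,fy=6,interpolation=2)
f=grab_frame("scene");b=cv2.resize(f["image"][150:220,190:280],None,fx=3.5,fy=3.5,interpolation=2)
c=np.zeros((480,800,3),np.uint8);c[:,:480]=a;c[:b.shape[0],482:482+b.shape[1]]=b;cv2.imwrite("pics/f.png",c)
E
```

```text
time: 17.8
ee_pos: [0.5734, -0.1732, 0.0655]
tcp_rot: [[1.0, 0.025, -0.002], [0.025, -1.0, 0.001], [-0.002, -0.001, -1.0]]
ft_force: [-2.9, 1.0, 4.5]
finger_gap: 0.0604
finger_force: 10.0
time: 19.5
ee_pos: [0.5647, 0.136, 0.2168]
tcp_rot: [[0.999, 0.036, -0.001], [0.036, -0.999, 0.005], [-0.001, -0.005, -1.0]]
ft_force: [-0.1, 0.2, 0.4]
finger_gap: 0.0798
finger_force: 0.0
```

View pics/f.png

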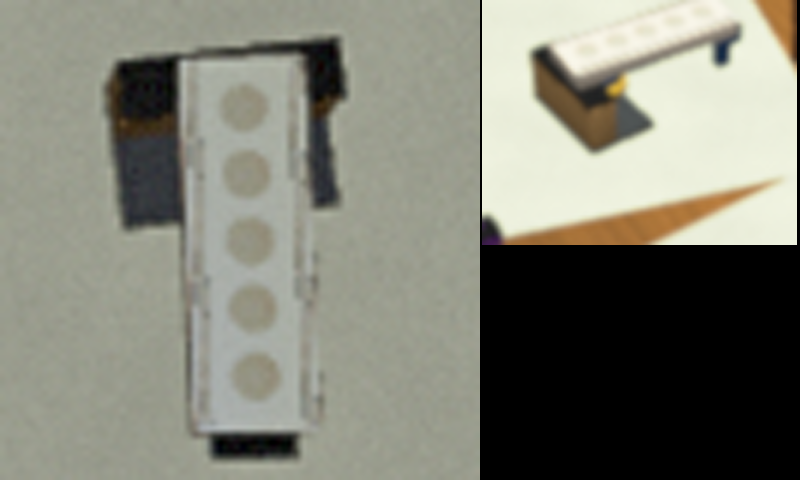

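The tile lies flat on rail and pad: middle disc at crop (249,241), end discs at (245,107) and (256,377). One last numeric check.

Run:
```python
from h import *
f=pickle.load(open("top4.pkl","rb"));A=lambda p:np.array(p)/6.+[284.6,149.6]
d=ray(f,A([(245,107),(249,241),(256,377)]),.081);v=d[0]-d[2];print(d.mean(0),np.degrees(np.arctan2(v[1],v[0])))
p=ray(f,A([(212,458),(298,458)]),.06).mean(0)-[.6232,-.1715];print(p,np.degrees(np.arctan2(p[1],p[0]))%360)
```

```text
[ 0.5741313 -0.1719827] 1.123998240833562
[-0.14972053 -0.00396285] 181.51616905652085
```

Centred within 1 mm, aligned within 0.5°, and the leg is still home.

```bash
python3 -c "
from bench import *
print(finish_job())"
```

```text
the job is handed in; nothing more can be done
None
```

The job is handed in: the leg was pressed home at about 16 N, and the tile lies flat along it, within about 1 mm of the yellow mark and 0.5° of the leg's line, at about 20 s of the 72 s limit; the arm never went near the jar, cup or magnifier, though I did not re-measure them at the end.

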